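# Make up the photometer window kit and the sampling kit

## Task

Make up two kits from the stock on the bench. In the blue four-post holder stack the window parts lying flat between the posts, from the bottom up: black spacer, pale green lens blank, brass retaining ring. In the green tray stand the white-capped amber bottle upright in the cork-lined bay and the blue hose adapter upright, flange down, in the white-lined bay; leave the pink glass disc and the black-capped bottle where they are.

Things in the scene. Friction and masses are not known exactly. Their poses are not given: they have to be found in the camera images.
- spacer_mid (a point): Black plastic spacer ring lying flat, outside diameter 44 mm, hole 24 mm, 12 mm tall, about 30 g, loose. The point is its centre, half-way up; z along its axis. Either face may be up.
- lens_mid (a point): Pale green clear-glass lens blank, a flat round disc of 44 mm diameter, 10 mm thick, about 40 g, lying flat, loose. The point is its centre, half-way up. Either face may be up.
- retainer_mid (a point): Brass retaining ring lying flat, outside diameter 44 mm, hole 30 mm, 12 mm tall, about 60 g, loose. The point is its centre, half-way up. Either face may be up.
- bottle_mid (a point): Amber glass bottle with a WHITE cap and a paper label, standing, loose, about 90 g: round body 36 mm in diameter up to 44 mm above its foot, then a shoulder, then the cap of 28 mm diameter from 49 to 62 mm. The point is on its axis 31 mm above its foot; z points up.
- adapter_mid (a point): Blue plastic vacuum-hose adapter, standing, loose, about 90 g: foot flange 40 mm in diameter and 7 mm thick, stem of 22 mm diameter up to 25 mm, collar of 30 mm diameter from 25 to 48 mm above its foot (grip this), then a white hose barb of 16 mm diameter up to 62 mm. The point is on its axis 31 mm above its foot; z points up.
- holder: Fixed holder: blue plate 90 (its x) by 66 mm (its y), 6 mm thick; four 10 mm posts at x +-24.6, y +-15.4 mm, straight to 34 mm above the bench, points at 42. Origin: centre of underside, bench level. Parts have 2 mm play to each post. Gaps on its +-y sides, 39 mm wide, let fingers in: close them along its y. Parts then span: spacer 6-18, lens 18-28, ring 28-40 mm above the bench.
- tray: Green tray, fixed, 166 (its x) by 86 mm (its y), walls 4 mm thick, 20 mm high, floor 4 mm thick; a 16 mm high wall across the middle makes two bays of about 77 by 78 mm. Origin: centre of underside, bench level. Cork-lined (brown) bay centred at x = +40.5 mm, y = 0; white-lined bay at x = -40.5 mm, y = 0. Any yaw.
- filter_mid (a point): Pink glass disc of the same size as the lens blank (44 mm diameter, 10 mm thick), loose; not wanted, to be left where it lies. The point is its centre, half-way up.
- other_bottle_mid (a point): Amber bottle with a BLACK cap, otherwise the same as the white-capped one, loose; not wanted, to be left where it stands. The point is on its axis 31 mm above its foot.
There are look-alikes about, which are no part of the job. Leave any red look-alike of the part that bears lens_mid alone. Of the things shaped like the part that bears adapter_mid, the blue one is meant.

How it is judged (in metres and radians):
At the end, for the whole second after the job is handed in: In the holder, bottom up: spacer, lens, ring, each flat, within 6 mm of its axis and 3 mm of its height. In the tray: bottle upright on the cork bay floor, adapter flange down on the white bay floor (26 mm from centre along each axis, 4 mm height, 0.12 rad). All at rest (horizontal distance between each of spacer_mid, lens_mid, retainer_mid and holder below 0.006 m and z of spacer_mid in the frame of holder between 0.009 and 0.015 m and (angle between spacer_mid's own z axis and vertical below 0.12 rad or angle between spacer_mid's own z axis and vertical above 3.02 rad) and z of lens_mid in the frame of holder between 0.02 and 0.026 m and (angle between lens_mid's own z axis and vertical below 0.12 rad or angle between lens_mid's own z axis and vertical above 3.02 rad) and z of retainer_mid in the frame of holder between 0.031 and 0.037 m and (angle between retainer_mid's own z axis and vertical below 0.12 rad or angle between retainer_mid's own z axis and vertical above 3.02 rad) and x of bottle_mid in the frame of tray between 0.0145 and 0.0665 m and y of bottle_mid in the frame of tray between -0.026 and 0.026 m and z of bottle_mid in the frame of tray between 0.031 and 0.039 m and angle between each of bottle_mid, adapter_mid's own z axis and vertical below 0.12 rad and x of adapter_mid in the frame of tray between -0.0665 and -0.0145 m and y of adapter_mid in the frame of tray between -0.026 and 0.026 m and z of adapter_mid in the frame of tray between 0.031 and 0.039 m and linear speed of each of spacer, lens, retainer, bottle, adapter below 0.01 m/s); the robot touches nothing.
It fails at once if the pink disc or the black-capped bottle is disturbed (moved by more than 20 mm) (distance of any of filter_mid, other_bottle_mid from where it was at the start of the episode above 0.02 m).
It also fails if it takes over 125 s, if anything falls off the work surface, if the arm or the gripper's body presses on something with over 40 N, if the wrist force passes 120 N, or if a joint passes its speed limit or range.

## Robot

A 7-joint arm with a two-finger parallel gripper is mounted at the origin on the work surface. World frame = base frame: x ahead of the robot, y to its left, z up, the work surface at z = 0. Lengths are in m, angles in degrees, forces in N, time in s.
With the tool pointing down it reaches from about 0.4 to 0.875 m from the base axis. Payload 6.5 kg.
Tool frame: the origin (TCP) lies at the very end of the fingers, on their centre line; the grasp point (between the pads) lies 19 mm behind it; z points along the fingers, y is the direction in which the jaws open and shut (so a half turn about z gives the same grasp; the last joint's range is limited). The gripper opens to 85 mm and grips with 20 to 120 N. Pads are 22 mm wide; open, the fingers measure 114 mm over their backs; the gripper's body (76 mm by 85 mm) begins 54 mm behind the grasp point. The pads swing forward as they close: fully open they stand 13 mm farther back than shut.
Start: joints at [61.238, 30.733, -0.252, 88.115, 0.149, 61.152, -4.079], TCP at [0.274, -0.589, 0.195] pointing down, gripper open.
Joint ranges: [-154.64, 154.64], [-21.42, 123.67], [-72.66, 72.17], [13.99, 137.28], [-74.86, 254.86], [10.95, 109.41], [-158.01, 158.01]. Speed limits (degrees/s): [136.94, 136.94, 180, 180, 180, 180, 180].

## Interface

Orientations are given as a 3x3 rotation matrix whose columns are the frame's x, y, z axes.
In Python, from bench import robot gives the robot as it stands.
- The arm moves only by the tool jog_arm, never from a script. Its argument "commands" is a list of rows, each a list of 2 entries, a list of its own where there are three numbers: the shift along the tool's x, y, z in units of 40 mm (1.0 is 40 mm), then the turn about the tool's z in units of 5 degrees (1.0 is 5 degrees). In form: [[[tx, ty, tz], spin], ...]. A call has 1 to 20 rows; each row shifts and turns the commanded pose from where the row before left it, along the tool's axes as they then stand; what a row does not reach is not made up. A row lasts 1/10 s, in which the tool goes at most 50 mm and 8.59 degrees, less where a joint would pass 70% of its speed; a pose out of reach is approached as far as the arm can. A call is refused whole if a number of a shift passes 1 or a number of a turn 1, either way. A call with a gripper value outside its range is refused whole. "claw" is the finger opening in mm, from 0 to 85.4, set as the call begins (left out, the last holds). The fingers move at their own pace and stop on an object; "force" is the grip in N (left out, the last holds). Time passes only in rows, so rows that do not move let the fingers close. It gives the time, the measured TCP pose, the force and the opening at its end, in the units of the state.
- robot.observe(): the state, without advancing time (a new reading comes with each control period).
- robot.camera(name): name is "side" or "top" or "wrist"; returns a dict with "frame" (420x560x3 uint8, red, green, blue), "depth" (420x560 float32, m along the optical axis (not along the pixel's ray), 0 where there is no reading), "intrinsics" (3x3 intrinsics, pixels), "world_from_camera" (4x4, takes a point from camera to world coordinates); the wrist camera has in their place "T_tool_cam" (4x4, takes a point from camera to tool coordinates, whose origin is the TCP and whose axes are the flange's). Camera axes: x right, y up, looking along -z (the intrinsics and any distortion apply to the point x, -y, -z); pixel columns grow to the right and rows downward; lengths in m; the calibration is good to about 2 mm. The wrist camera is an equidistant fisheye: a pixel r from the principal point sees the ray r / f radians off the axis. A picture is of the moment at which its call begins: read the wrist's pose just before it.
- robot.hand_in(): hands the job in, once; it reports no verdict.
Trained networks look in the newest picture that a camera, given by its name, has taken for a name from the list of things; names that differ only in an ending like _2 or _b are one class to them, and where a whole thing is asked for, a point or a joint stands for the part that bears it (a point fixed in the world has none). Each returns a list of dicts, best first, with "score" (0 to 1); they miss things now and then, are a little off and sometimes report something else, mostly with a low value. They report only what shows in the picture. A call takes as long as a camera call. They do not tell look-alikes from the thing itself.
- robot.search_frame(label, camera): "extent" ([left, top, right, bottom] in pixels, round what is visible of it).
- robot.outline_of(label, camera): "pixels" (420x560 bool, what is visible of it) and "extent" ([left, top, right, bottom] in pixels, round what is visible of it).
- robot.mark_of(label, camera): "at" ([column, row] in pixels: a listed point, or the origin of a listed thing).
The state is a dict: "clock": time; "joints": joint angles; "joint_velocities": joint speeds; "effort": joint torques, N m; "ee_pos": TCP position; "tcp_rot": TCP orientation; "wrist_force": force on the tool from outside, world axes, zero at the start; "ft_torque": the same for the moment, N m; "width": finger opening in m.
Only numpy, scipy, OpenCV 4.12 (cv2) and the standard library are available. Lean on these libraries where they do the work, as an engineer would, in place of code of your own. Each camera call takes 0.05 s, during which the arm holds its last target. There are 200 camera calls.

## Working session

There is one attempt and no reset: what is moved stays moved. The work goes in short steps, Python scripts to look and compute and a tool call to move; the robot and the scene stay as the last step left them, time stands still between calls to the robot, and variables do not carry over. Pictures are saved under pics/ and viewed, about 12 in all and at most 16, crops included, and the job is handed in when it is done.

Besides the shell and the picture viewer there is one more tool, called after ">>>" as name(argument=value, ...), one argument or row to a line, values as JSON. jog_arm: Moves the arm, as the interface text tells. Its arguments: {"type":"object","properties":{"commands":{"type":"array","items":{"type":"array"}},"claw":{"type":"number"},"force":{"type":"number"}},"required":["commands"]}

```bash
mkdir -p pics; ls
cat > h.py <<'E'
import numpy as np, cv2
from bench import robot
def pt(c,u,v,z=None):
    """pixel -> world; by plane z if given, else by depth"""
    K=c["intrinsics"];T=c["world_from_camera"]
    d=np.array([(u-K[0,2])/K[0,0],-(v-K[1,2])/K[1,1],-1.])
    if z is None: return T[:3,:3]@(d*c["depth"][int(round(v)),int(round(u))])+T[:3,3]
    w=T[:3,:3]@d; return T[:3,3]+w*(z-T[2,3])/w[2]
def save(n,f): cv2.imwrite("pics/"+n+".png",f[:,:,::-1])
E
python3 - <<'E'
from h import *
s=robot.observe();print({k:np.round(v,3).tolist() for k,v in s.items()})
Z=dict(spacer_mid=.006,lens_mid=.005,retainer_mid=.006,bottle_mid=.031,adapter_mid=.031,holder=0,tray=0,filter_mid=.005,other_bottle_mid=.031)
for n in("top","side"):
    c=robot.camera(n);save(n+"0",c["frame"])
    print(n,c["intrinsics"].round(1).tolist(),c["world_from_camera"].round(3).tolist())
    for k,z in Z.items():
        for r in robot.mark_of(k,n)[:4]:
            print(k,round(r["score"],2),np.round(r["at"],1),pt(c,*r["at"],z).round(4))
E
```

```text
pics
{'clock': 0.0, 'joints': [61.239, 30.778, -0.255, 88.172, 0.15, 61.151, -4.079], 'joint_velocities': [-0.05, -0.029, -0.058, -0.014, -0.023, 0.028, 0.038], 'effort': [-0.0, -58.341, 1.048, -25.91, 0.012, 0.01, 0.0], 'ee_pos': [0.274, -0.589, 0.194], 'tcp_rot': [[0.907, 0.422, -0.001], [0.422, -0.906, 0.002], [-0.0, -0.002, -1.0]], 'wrist_force': [0.739, -0.087, -0.934], 'ft_torque': [0.001, 0.038, -0.008], 'width': 0.085}
top [[528.9, 0.0, 278.2], [0.0, 528.9, 207.3], [0.0, 0.0, 1.0]] [[0.025, 0.997, -0.074, 0.476], [-1.0, 0.025, 0.006, 0.002], [0.007, 0.073, 0.997, 1.241], [0.0, 0.0, 0.0, 1.0]]
spacer_mid 0.65 [220.  257.1] [0.4474 0.128  0.006 ]
lens_mid 0.75 [222.9 160.4] [0.6745 0.1287 0.005 ]
lens_mid 0.62 [223.3 128. ] [0.7519 0.1303 0.005 ]
lens_mid 0.26 [325.9 165.4] [ 0.6689 -0.1144  0.005 ]
retainer_mid 0.51 [329.5 167.8] [ 0.6633 -0.1229  0.006 ]
bottle_mid 0.78 [241.  203.6] [0.5714 0.0813 0.031 ]
adapter_mid 0.62 [334.7 256.9] [ 0.4549 -0.1358  0.031 ]
adapter_mid 0.53 [328.9 297.5] [ 0.3629 -0.1243  0.031 ]
holder 0.56 [120.6 247.8] [0.4632 0.3611 0.    ]
tray 0.75
[... 388 characters left out ...]
]
spacer_mid 0.6 [271.7 278.5] [0.449  0.1305 0.006 ]
lens_mid 0.54 [209.6 225.6] [0.6727 0.1322 0.005 ]
lens_mid 0.49 [191.6 206.7] [0.7578 0.1252 0.005 ]
retainer_mid 0.73 [187.  336.4] [0.4678 0.3501 0.006 ]
retainer_mid 0.55 [281.7 181.1] [ 0.663  -0.1145  0.006 ]
bottle_mid 0.7 [250.  229.3] [0.5754 0.0816 0.031 ]
adapter_mid 0.71 [373.7 233.5] [ 0.3588 -0.1233  0.031 ]
adapter_mid 0.68 [346.3 208.5] [ 0.4573 -0.1409  0.031 ]
holder 0.91 [187.6 337.9] [0.4674 0.3501 0.    ]
holder 0.57 [386.2 174.5] [ 0.4791 -0.3552  0.    ]
tray 0.93 [383.8 175.7] [ 0.4808 -0.346   0.    ]
filter_mid 0.58 [295.9 204.5] [ 0.5729 -0.0779  0.005 ]
other_bottle_mid 0.85 [315.  243.8] [0.4358 0.0019 0.031 ]
```

View pics/top0.png

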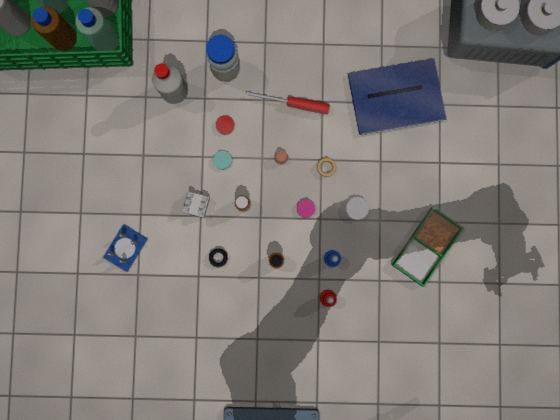

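View pics/side0.png

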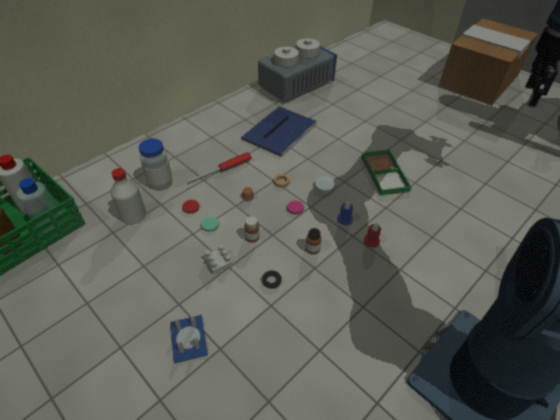

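The top view shows:
- **Discs:** pale green (222,160) is the lens. Red (225,125), pink (306,208) and white (357,208) are look-alikes.
- **Rings:** black spacer (219,257) and brass ring (326,167).
- **Bottles:** white cap (242,203) is wanted, black cap (277,260) is not.
- **Adapters:** blue (332,258) is wanted, red (328,298) is not.
- **Fixtures:** holder (125,247), with the grey post block (196,204) as a look-alike. The tray is at (427,246), cork bay up-right.

Next I'll refine these positions and check them in a close crop.

Run:
```python
from h import *
t=robot.camera("top"); 
f=t["frame"]
a=cv2.resize(f[215:285,90:160],(395,395),interpolation=cv2.INTER_CUBIC)
b=cv2.resize(f[200:290,385:475],(395,395),interpolation=cv2.INTER_CUBIC)
save("crops",np.hstack([a,b]))
def obj(lab,cam,c,near,zt):
    best=None
    for r in robot.outline_of(lab,cam):
        v,u=np.nonzero(r["pixels"]); m=(u.mean(),v.mean())
        p=pt(c,*m,zt)
        if np.hypot(*(p[:2]-near))<.06: 
            P=np.array([pt(c,x,y) for x,y in zip(u,v) if c["depth"][y,x]>0])
            top=P[P[:,2]>zt-.004]
            (cc,rr)=cv2.minEnclosingCircle(np.float32(top[:,:2])) if len(top)>3 else (0,0)
            print(lab,cam,round(r["score"],2),"maskplane",p.round(4),"n",len(top),"topmean",top.mean(0).round(4) if len(top) else 0,"circ",np.round(cc,4),round(rr,4)); 
            if lab in("holder","tray"):
                h=np.array([pt(c,x,y,.02 if lab=="tray" else .006)[:2] for x,y in zip(u,v)])
                print(cv2.minAreaRect(np.float32(h)))
            return
    print(lab,cam,"none")
L=[("spacer_mid",(.448,.129),.012),("lens_mid",(.674,.13),.01),("retainer_mid",(.663,-.118),.012),("bottle_mid",(.572,.081),.062),("adapter_mid",(.456,-.138),.062),("holder",(.465,.353),.006),("tray",(.482,-.35),.02)]
for l,n,z in L: obj(l,"top",t,n,z)
s=robot.camera("side")
for l,n,z in L: obj(l,"side",s,n,z)
w=robot.camera("wrist");print(w["T_tool_cam"].round(4).tolist(),w["intrinsics"].round(1).tolist())
```

```text
spacer_mid top 0.56 maskplane [0.4468 0.1318 0.012 ] n 169 topmean [0.4468 0.1316 0.0117] circ [0.4471 0.132 ] 0.0215
lens_mid top 0.81 maskplane [0.675  0.1295 0.01  ] n 240 topmean [0.6751 0.1298 0.01  ] circ [0.675  0.1297] 0.0213
retainer_mid top 0.43 maskplane [ 0.6616 -0.1134  0.012 ] n 110 topmean [ 0.6623 -0.1148  0.0119] circ [ 0.6643 -0.1146] 0.0214
bottle_mid top 0.49 maskplane [0.5693 0.0763 0.062 ] n 115 topmean [0.5728 0.078  0.0621] circ [0.5727 0.0778] 0.0139
adapter_mid top 0.78 maskplane [ 0.4529 -0.1266  0.062 ] n 25 topmean [ 0.452  -0.1323  0.0612] circ [ 0.4508 -0.1321] 0.0061
holder top 0.77 maskplane [0.4632 0.3492 0.006 ] n 1058 topmean [0.4628 0.3485 0.0085] circ [0.4631 0.3495] 0.0537
((0.46348151564598083, 0.34889793395996094), (0.06806524097919464, 0.09061402082443237), 60.86605453491211)
tray top 0.59 maskplane [ 0.4841 -0.3514  0.02  ] n 391 topmean [ 0.4832 -0.3516  0.0192] circ [ 0.4837 -0.3525] 0.0913
((0.4848770201206207, -0.3515094816684723), (0.08938706666231155, 0.16739995777606964), 56.144325256347656)
spacer_mid side 0.51 maskplane [0.4455 0.13
[... 500 characters left out ...]
 topmean [ 0.4513 -0.1305  0.0607] circ [ 0.4511 -0.1301] 0.0062
holder side 0.59 maskplane [0.4623 0.3519 0.006 ] n 1352 topmean [0.4614 0.3521 0.0089] circ [0.4645 0.3494] 0.0543
((0.46422845125198364, 0.3507789075374603), (0.06578759849071503, 0.09513656795024872), 62.17124557495117)
tray side 0.56 maskplane [ 0.4754 -0.3405  0.02  ] n 258 topmean [ 0.4795 -0.3478  0.0189] circ [ 0.4857 -0.3512] 0.093
((0.47951412200927734, -0.3443312346935272), (0.0976671352982521, 0.18386037647724152), 55.26910400390625)
[[-0.0002, 0.9614, 0.275, 0.0702], [1.0, 0.0003, -0.0006, -0.0016], [-0.0006, 0.275, -0.9614, -0.1784], [0.0, 0.0, 0.0, 1.0]] [[325.2, 0.0, 277.1], [0.0, 325.2, 207.0], [0.0, 0.0, 1.0]]
```

View pics/crops.png

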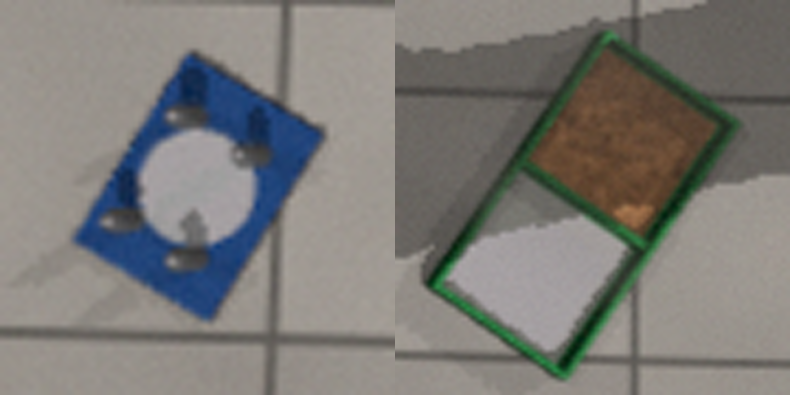

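The choices hold up: the holder is empty, with only a white circle printed on its plate, and cork is the upper-right tray bay. I'll start with the adapter.

```bash
cat >> h.py <<'E'
def go(target,yaw=None,n=None):
    """print shift to target in tool axes/units (of the measured pose), spin units to bring tool y to yaw"""
    s=robot.observe();R=np.array(s["tcp_rot"]);p=np.array(s["ee_pos"])
    d=R.T@(np.array(target)-p)/.04
    a=np.degrees(np.arctan2(R[1,1],R[0,1]))
    sp=None if yaw is None else round(-((yaw-a+180)%360-180)/5,3)
    print("t",round(s["clock"],2),"p",p.round(4),"w",round(float(s["width"]),4),"yaw",round(a,2),"d",d.round(3),"spin",sp,"tilt",R[:,2].round(4),"F",np.round(s["wrist_force"],1))
    if n: print("per row/%d"%n,(d/n).round(4),None if sp is None else round(sp/n,4))
def wpt(c,u,v,z,s):
    """wrist pixel -> world on plane z"""
    K=c["intrinsics"];T=c["T_tool_cam"];x=(u-K[0,2])/K[0,0];y=(v-K[1,2])/K[1,1];th=np.hypot(x,y)
    d=np.array([np.sin(th)*x/th,-np.sin(th)*y/th,-np.cos(th)]) if th>0 else np.array([0,0,-1.])
    R=np.array(s["tcp_rot"]);o=R@T[:3,3]+np.array(s["ee_pos"]);w=R@(T[:3,:3]@d)
    return o+w*(z-o[2])/w[2]
E
python3 -c "
from h import *
go([.4515,-.1312,.15],-65,12)"
```

```text
t 1.85 p [ 0.2744 -0.5892  0.1952] w 0.0851 yaw -65.03 d [ 8.848 -8.512  1.13 ] spin -0.006 tilt [ 0. -0. -1.] F [-0.2  0.5 -0.6]
per row/12 [ 0.7373 -0.7093  0.0941] -0.0005
```

>>> jog_arm(
  commands=[
    [[0.4,-0.4,0],0],
    [[0.7,-0.7,0.1],0],
    [[0.75,-0.72,0.1],0],
    [[0.75,-0.72,0.1],0],
    [[0.75,-0.72,0.1],0],
    [[0.75,-0.72,0.1],0],
    [[0.75,-0.72,0.1],0],
    [[0.75,-0.72,0.1],0],
    [[0.75,-0.72,0.1],0],
    [[0.75,-0.72,0.1],0],
    [[0.75,-0.72,0.1],0],
    [[0.75,-0.72,0.1],0],
    [[0.2,-0.2,0.1],0],
    [[0,0,0],0],
    [[0,0,0],0],
  ],
  claw=50,
  force=40,
)

```text
clock: 3.35
ee_pos: [0.4495, -0.1337, 0.1472]
tcp_rot: [[0.907, 0.421, -0.001], [0.421, -0.907, -0.001], [-0.001, 0.0, -1.0]]
wrist_force: [0.5, -1.1, 0.3]
width: 0.05
```

Run:
```python
from h import *
s=robot.observe();c=robot.camera("wrist");save("w1",c["frame"])
for r in robot.mark_of("adapter_mid","wrist"): print(r["score"],r["at"],wpt(c,*r["at"],.031,s))
for r in robot.outline_of("adapter_mid","wrist"):
    v,u=np.nonzero(r["pixels"]);print(r["score"],r["extent"])
go([.4515,-.1312,.024],-65)
```

```text
0.84 [279.4, 188.2] [ 0.45340957 -0.13271207  0.031     ]
0.75 [231.6, 266.4] [ 0.35987579 -0.12296665  0.031     ]
0.73 [220.6, 237.8, 253.7, 290.1]
0.68 [259.1, 162.6, 295.8, 207.0]
t 3.5 p [ 0.4495 -0.1343  0.1474] w 0.05 yaw -65.2 d [ 0.078 -0.051  3.084] spin -0.04 tilt [ 1.e-04 -7.e-04 -1.e+00] F [-0.2  0.8 -0.6]
```

View pics/w1.png

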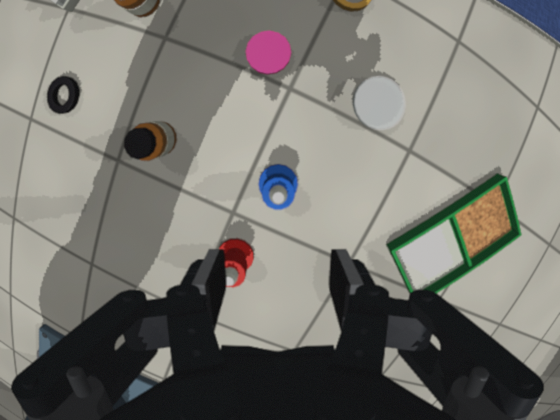

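The blue adapter (278,188) lies midway between the fingers and the red one is clear, so I'll descend and grip.

>>> jog_arm(
  commands=[
    [[0.09,-0.02,0.3],0],
    [[0,0,0.6],0],
    [[0,0,0.6],0],
    [[0,0,0.6],0],
    [[0,0,0.6],0],
    [[0,0,0.35],0],
    [[0,0,0],0],
    [[0,0,0],0],
  ],
)

```text
clock: 4.3
ee_pos: [0.4527, -0.1304, 0.0249]
tcp_rot: [[0.907, 0.422, -0.001], [0.422, -0.907, 0.0], [-0.001, -0.0, -1.0]]
wrist_force: [-0.2, 1.2, 0.3]
width: 0.0499
```

>>> jog_arm(
  commands=[
    [[0,0,0],0],
    [[0,0,0],0],
    [[0,0,0],0],
    [[0,0,0],0],
    [[0,0,0],0],
    [[0,0,0],0],
    [[0,0,-0.2],0],
    [[0,0,-0.5],0],
    [[0,0,-0.6],0],
    [[0,0,-0.6],0],
    [[0,0,-0.6],0],
    [[0,0,-0.3],0],
    [[0,0,0],0],
  ],
  claw=20,
)

```text
clock: 5.6
ee_pos: [0.4541, -0.1305, 0.1388]
tcp_rot: [[0.907, 0.422, 0.003], [0.422, -0.907, -0.001], [0.003, 0.002, -1.0]]
wrist_force: [0.4, 0.1, 0.1]
width: 0.0201
```

```bash
python3 -c "
from h import *
go([.4512,-.3289,.15],-65,7)"
```

```text
t 5.6 p [ 0.4541 -0.1305  0.1388] w 0.0201 yaw -65.04 d [-2.157  4.466 -0.277] spin -0.008 tilt [ 3.3e-03 -9.0e-04 -1.0e+00] F [0.4 0.1 0.1]
per row/7 [-0.3082  0.6381 -0.0395] -0.0011
```

The width reads 20 mm, less than the 30 mm collar, so the grip missed. I'll look.

Run:
```python
from h import *
s=robot.observe();c=robot.camera("wrist");t=robot.camera("side")
a=cv2.resize(c["frame"],(400,300));b=cv2.resize(t["frame"][130:280,260:460],(400,300))
save("w2",np.hstack([a,b]))
for r in robot.mark_of("adapter_mid","wrist"): print(r["score"],r["at"],wpt(c,*r["at"],.031,s))
for n in("top","side"):
  k=robot.camera(n)
  for r in robot.mark_of("adapter_mid",n): print(n,r["score"],r["at"],pt(k,*r["at"],.031))
```

```text
0.92 [277.7, 195.7] [ 0.45312296 -0.13024168  0.031     ]
0.88 [230.6, 272.1] [ 0.36304733 -0.12072739  0.031     ]
top 0.76 [328.6, 298.3] [ 0.36112134 -0.12360648  0.031     ]
top 0.45 [332.0, 256.5] [ 0.45568456 -0.12967346  0.031     ]
side 0.59 [344.4, 212.5] [ 0.45183429 -0.12653022  0.031     ]
side 0.56 [375.4, 233.0] [ 0.35684675 -0.12757742  0.031     ]
```

View pics/w2.png

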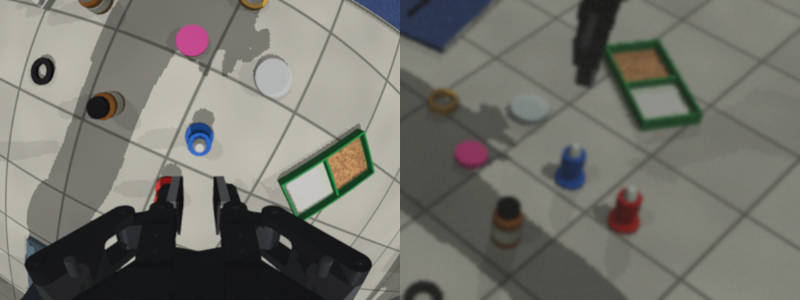

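The adapter stands untouched at (200,140) in the crop, so the fingers hadn't closed before I lifted. I'll repeat and check the width before lifting.

>>> jog_arm(
  commands=[
    [[0,0,0],0],
    [[0,0,0],0],
    [[0,0,0],0],
    [[0,0,0],0],
    [[0,0,0],0],
    [[0,0,0],0],
    [[-0.04,0,0],0],
    [[0,0,0],0],
  ],
  claw=52,
)

```text
clock: 6.75
ee_pos: [0.4512, -0.131, 0.1372]
tcp_rot: [[0.907, 0.422, -0.0], [0.422, -0.907, -0.0], [-0.0, -0.0, -1.0]]
wrist_force: [0.3, 0.2, 0.5]
width: 0.0519
```

>>> jog_arm(
  commands=[
    [[0,0,0.3],0],
    [[0,0,0.6],0],
    [[0,0,0.6],0],
    [[0,0,0.6],0],
    [[0,0,0.5],0],
    [[0,0,0.25],0],
    [[0,0,0],0],
  ],
)

```text
clock: 7.45
ee_pos: [0.4502, -0.1305, 0.0217]
tcp_rot: [[0.906, 0.422, -0.003], [0.422, -0.906, 0.001], [-0.002, -0.002, -1.0]]
wrist_force: [-0.8, 0.8, -0.5]
width: 0.0523
```

>>> jog_arm(
  commands=[
    [[0,0,0],0],
    [[0,0,0],0],
    [[0,0,0],0],
    [[0,0,0],0],
    [[0,0,0],0],
    [[0,0,0],0],
    [[0,0,0],0],
    [[0,0,0],0],
  ],
  claw=20,
)

```text
clock: 8.25
ee_pos: [0.4514, -0.1309, 0.0232]
tcp_rot: [[0.907, 0.422, -0.0], [0.422, -0.907, -0.0], [-0.0, -0.0, -1.0]]
wrist_force: [0.3, -0.5, 0.9]
width: 0.02
```

Run:
```python
from h import *
s=robot.observe();c=robot.camera("wrist");t=robot.camera("side")
a=cv2.resize(c["frame"],(400,300));b=cv2.resize(t["frame"][150:270,300:460],(400,300))
save("w3",np.hstack([a,b])); print(s["width"],s["ee_pos"])
```

```text
0.02001420293181128 [ 0.45139541 -0.13086463  0.02317971]
```

View pics/w3.png

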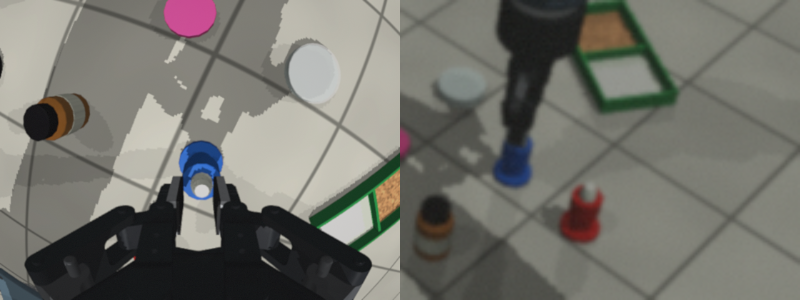

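Run:
```python
from h import *
s=robot.observe();c=robot.camera("wrist");K=c["intrinsics"];T=c["T_tool_cam"];D=c["depth"]
v,u=np.mgrid[0:420,0:560];x=(u-K[0,2])/K[0,0];y=(v-K[1,2])/K[1,1];th=np.hypot(x,y)+1e-9
r=np.tan(th)/th
P=np.stack([x*r*D,-y*r*D,-D],-1)@T[:3,:3].T+T[:3,3]
np.set_printoptions(suppress=True,linewidth=200)
f=c["frame"]
for row in range(225,300,8):
    print(row,[(col,*(P[row,col]*1000).round(0).astype(int)) for col in (235,245,255,265,283,300,315,322,330)])
p=P[(D>0)&(P[...,2]<.03)]; 
for lo in(-.06,-.05,-.04,-.03,-.02,-.01,0,.01):
    q=p[(p[:,2]>lo)&(p[:,2]<lo+.01)&(abs(p[:,0])<.04)&(abs(p[:,1])<.07)]
    print(lo,len(q),q.min(0).round(3) if len(q) else 0,q.max(0).round(3) if len(q) else 0)
```

```text
225 [(235, np.int64(0), np.int64(-29), np.int64(24)), (245, np.int64(0), np.int64(-23), np.int64(24)), (255, np.int64(2), np.int64(-16), np.int64(17)), (265, np.int64(12), np.int64(-8), np.int64(-11)), (283, np.int64(15), np.int64(2), np.int64(-19)), (300, np.int64(11), np.int64(11), np.int64(-9)), (315, np.int64(0), np.int64(24), np.int64(24)), (322, np.int64(0), np.int64(28), np.int64(24)), (330, np.int64(0), np.int64(34), np.int64(23))]
233 [(235, np.int64(-5), np.int64(-29), np.int64(23)), (245, np.int64(-6), np.int64(-23), np.int64(24)), (255, np.int64(-3), np.int64(-16), np.int64(16)), (265, np.int64(12), np.int64(-8), np.int64(-23)), (283, np.int64(13), np.int64(1), np.int64(-25)), (300, np.int64(12), np.int64(10), np.int64(-24)), (315, np.int64(-5), np.int64(24), np.int64(23)), (322, np.int64(-5), np.int64(28), np.int64(23)), (330, np.int64(-5), np.int64(34), np.int64(23))]
241 [(235, np.int64(-11), np.int64(-30), np.int64(23)), (245, np.int64(-11), np.int64(-23), np.int64(22)), (255, np.int64(-8), np.int64(-16), np.int64(17)), (265, np.int64(8), np.int64(-8), np.int64(-25)),
[... 3161 characters left out ...]
 np.int64(23)), (283, np.int64(-55), np.int64(3), np.int64(23)), (300, np.int64(-6), np.int64(8), np.int64(-56)), (315, np.int64(12), np.int64(11), np.int64(-85)), (322, np.int64(12), np.int64(13), np.int64(-86)), (330, np.int64(13), np.int64(16), np.int64(-86))]
-0.06 788 [-0.011 -0.025 -0.06 ] [ 0.012  0.022 -0.05 ]
-0.05 568 [-0.01  -0.025 -0.05 ] [ 0.012  0.022 -0.04 ]
-0.04 739 [-0.005 -0.018 -0.04 ] [ 0.011  0.012 -0.03 ]
-0.03 1381 [-0.014 -0.013 -0.03 ] [ 0.016  0.014 -0.02 ]
-0.02 285 [ 0.001 -0.014 -0.02 ] [ 0.016  0.014 -0.01 ]
-0.01 188 [ 0.002 -0.014 -0.01 ] [ 0.016  0.015 -0.002]
0 6 [ 0.011 -0.001  0.009] [0.012 0.003 0.01 ]
0.01 1223 [-0.009 -0.019  0.01 ] [0.021 0.02  0.02 ]
```

The wrist depth shows the fingertips about 41 mm behind the reported TCP, so they closed just above the barb. I'll measure that offset and the body clearance exactly.

```bash
cat >> h.py <<'E'
def wcloud(c):
    """wrist depth -> points in tool frame (420x560x3)"""
    K=c["intrinsics"];T=c["T_tool_cam"];D=c["depth"].astype(float)
    v,u=np.mgrid[0:420,0:560];x=(u-K[0,2])/K[0,0];y=(v-K[1,2])/K[1,1];th=np.hypot(x,y)+1e-9
    r=np.tan(th)/th
    P=np.stack([x*r*D,-y*r*D,-D],-1)@T[:3,:3].T+T[:3,3];P[D==0]=np.nan
    return P
E
python3 - <<'E'
from h import *
c=robot.camera("wrist");P=wcloud(c)
for col in (245,250,304,308,312): 
    print(col,[(r,*(P[r,col]*1000).round(1)) for r in range(242,254,2)])
print([(r,*(P[r,280]*1000).round(0)) for r in range(300,400,10)])
E
```

```text
245 [(242, np.float64(-11.7), np.float64(-23.0), np.float64(22.8)), (244, np.float64(-13.2), np.float64(-23.0), np.float64(22.8)), (246, np.float64(-14.4), np.float64(-23.0), np.float64(22.4)), (248, np.float64(11.4), np.float64(-16.3), np.float64(-41.2)), (250, np.float64(11.8), np.float64(-15.9), np.float64(-44.5)), (252, np.float64(11.6), np.float64(-15.8), np.float64(-46.2))]
250 [(242, np.float64(-12.3), np.float64(-19.7), np.float64(24.3)), (244, np.float64(-13.2), np.float64(-19.6), np.float64(22.9)), (246, np.float64(-15.2), np.float64(-19.8), np.float64(24.3)), (248, np.float64(11.1), np.float64(-14.0), np.float64(-40.6)), (250, np.float64(11.4), np.float64(-13.8), np.float64(-43.4)), (252, np.float64(11.4), np.float64(-13.6), np.float64(-45.9))]
304 [(242, np.float64(7.8), np.float64(12.2), np.float64(-25.0)), (244, np.float64(6.4), np.float64(12.3), np.float64(-24.4)), (246, np.float64(5.5), np.float64(12.3), np.float64(-24.9)), (248, np.float64(12.1), np.float64(10.7), np.float64(-43.0)), (250, np.float64(11.9), np.float64(10.5), np.float64(-44.6)), (252, np.float64(12.0)
[... 713 characters left out ...]
.float64(-44.6)), (252, np.float64(11.8), np.float64(13.9), np.float64(-46.7))]
[(300, np.float64(-58.0), np.float64(1.0), np.float64(23.0)), (310, np.float64(-67.0), np.float64(1.0), np.float64(24.0)), (320, np.float64(-75.0), np.float64(1.0), np.float64(23.0)), (330, np.float64(-85.0), np.float64(1.0), np.float64(23.0)), (340, np.float64(-96.0), np.float64(1.0), np.float64(24.0)), (350, np.float64(10.0), np.float64(-1.0), np.float64(-109.0)), (360, np.float64(11.0), np.float64(-1.0), np.float64(-115.0)), (370, np.float64(11.0), np.float64(-1.0), np.float64(-119.0)), (380, np.float64(12.0), np.float64(-1.0), np.float64(-123.0)), (390, np.float64(12.0), np.float64(-1.0), np.float64(-126.0))]
```

The tips are 41 mm behind the TCP and the body starts 68 mm or more behind the tips. I'll open, go 41 mm lower and grip.

>>> jog_arm(
  commands=[
    [[0,0,0],0],
    [[0,0,0],0],
    [[0,0,0],0],
    [[0,0,0],0],
    [[0,0,0],0],
    [[0,0.05,0],0],
    [[0,0,0.25],0],
    [[0,0,0.3],0],
    [[0,0,0.3],0],
    [[0,0,0.18],0],
    [[0,0,0],0],
    [[0,0,0],0],
  ],
  claw=52,
)

```text
clock: 9.65
ee_pos: [0.452, -0.1325, -0.0183]
tcp_rot: [[0.906, 0.422, -0.001], [0.422, -0.906, 0.0], [-0.001, -0.0, -1.0]]
wrist_force: [0.3, -0.6, 0.0]
width: 0.0519
```

>>> jog_arm(
  commands=[
    [[0,0,0],0],
    [[0,0,0],0],
    [[0,0,0],0],
    [[0,0,0],0],
    [[0,0,0],0],
    [[0,0,0],0],
    [[0,0,0],0],
    [[0,0,0],0],
  ],
  claw=20,
)

```text
clock: 10.45
ee_pos: [0.4527, -0.1328, -0.0175]
tcp_rot: [[0.907, 0.422, 0.001], [0.422, -0.907, -0.0], [0.001, 0.001, -1.0]]
wrist_force: [0.5, -0.4, 6.1]
width: 0.0288
```

>>> jog_arm(
  commands=[
    [[0,0,-0.2],0],
    [[0,0,-0.4],0],
    [[0,0,-0.5],0],
    [[0,0,-0.5],0],
    [[0,0,-0.4],0],
    [[0,0,-0.2],0],
    [[0,0,0],0],
  ],
)

```text
clock: 11.15
ee_pos: [0.4529, -0.1329, 0.0709]
tcp_rot: [[0.907, 0.422, 0.002], [0.422, -0.907, -0.001], [0.002, 0.001, -1.0]]
wrist_force: [-0.0, -0.4, -0.5]
width: 0.029
```

```bash
python3 -c "
from h import *
go([.4512,-.3289,.07],-65,10)"
```

```text
t 11.15 p [ 0.4529 -0.1329  0.0709] w 0.029 yaw -65.04 d [-2.108  4.425  0.026] spin -0.007 tilt [ 1.9e-03 -5.0e-04 -1.0e+00] F [-0.  -0.4 -0.5]
per row/10 [-0.2108  0.4425  0.0026] -0.0007
```

>>> jog_arm(
  commands=[
    [[-0.1,0.2,0],0],
    [[-0.21,0.44,0],0],
    [[-0.22,0.47,0],0],
    [[-0.22,0.47,0],0],
    [[-0.22,0.47,0],0],
    [[-0.22,0.47,0],0],
    [[-0.22,0.47,0],0],
    [[-0.22,0.47,0],0],
    [[-0.22,0.47,0],0],
    [[-0.21,0.4,0],0],
    [[-0.05,0.1,0],0],
    [[0,0,0],0],
  ],
)

```text
clock: 12.35
ee_pos: [0.4496, -0.3294, 0.069]
tcp_rot: [[0.907, 0.421, -0.001], [0.421, -0.907, 0.001], [-0.001, -0.001, -1.0]]
wrist_force: [-0.3, 0.0, -1.8]
width: 0.0295
```

Run:
```python
from h import *
s=robot.observe();c=robot.camera("wrist");save("w4",c["frame"])
for r in robot.outline_of("tray","wrist"):
    v,u=np.nonzero(r["pixels"]); 
    q=np.array([wpt(c,a,b,.02,s)[:2] for a,b in zip(u,v)])
    print(r["score"],cv2.minAreaRect(np.float32(q)))
for r in robot.mark_of("tray","wrist"): print(wpt(c,*r["at"],0.,s))
go([.4512,-.3289,-.0135],-65)
```

```text
0.97 ((0.485414981842041, -0.35152047872543335), (0.08807457983493805, 0.16619129478931427), 56.10673141479492)
[ 0.48372039 -0.35206104  0.        ]
t 12.5 p [ 0.4506 -0.3275  0.0696] w 0.0287 yaw -64.95 d [-0.     0.042  2.077] spin 0.011 tilt [-6.0e-04  1.2e-03 -1.0e+00] F [ 0.4  0.3 -0.5]
```

View pics/w4.png

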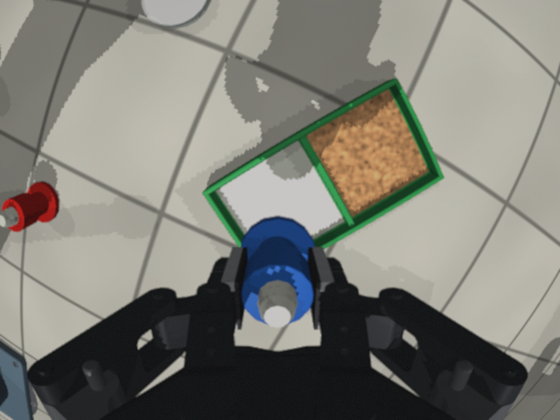

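The adapter (278,260) is held above the white bay, and the wrist view agrees on the tray pose. I'll lower and release.

>>> jog_arm(
  commands=[
    [[0,0.04,0.3],0],
    [[0,0,0.5],0],
    [[0,0,0.5],0],
    [[0,0,0.4],0],
    [[0,0,0.2],0],
    [[0,0,0.15],0],
    [[0,0,0],0],
    [[0,0,0],0],
  ],
)

```text
clock: 13.3
ee_pos: [0.4517, -0.3306, -0.0116]
tcp_rot: [[0.907, 0.422, 0.001], [0.422, -0.907, -0.0], [0.0, 0.001, -1.0]]
wrist_force: [-0.0, 0.1, -0.3]
width: 0.0286
```

>>> jog_arm(
  commands=[
    [[0,0,0],0],
    [[0,0,0],0],
    [[0,0,0],0],
    [[0,0,0],0],
    [[0,0,0],0],
    [[0,0,0],0],
    [[0,0,-0.3],0],
    [[0,0,-0.7],0],
    [[0,0,-0.7],0],
    [[0,0,-0.7],0],
    [[0,0,-0.3],0],
    [[0,0,0],0],
  ],
  claw=54,
)

```text
clock: 14.5
ee_pos: [0.4525, -0.3313, 0.098]
tcp_rot: [[0.907, 0.422, 0.003], [0.422, -0.907, -0.002], [0.002, 0.003, -1.0]]
wrist_force: [0.1, 0.2, -0.2]
width: 0.0544
```

Run:
```python
from h import *
c=robot.camera("wrist")
for r in robot.mark_of("adapter_mid","wrist")[:2]:
  print(wpt(c,*r["at"],.035,robot.observe()))
go([.573,.078,.09],-65,14)
```

```text
[ 0.4497043  -0.32749928  0.035     ]
[ 0.36041381 -0.12526437  0.035     ]
t 14.6 p [ 0.4507 -0.3301  0.0954] w 0.0542 yaw -65.03 d [ 7.078 -7.959  0.137] spin -0.006 tilt [-7.e-04  4.e-04 -1.e+00] F [-0.9 -0.6 -0.5]
per row/14 [ 0.5056 -0.5685  0.0098] -0.0004
```

>>> jog_arm(
  commands=[
    [[0.3,-0.3,0],0],
    [[0.5,-0.57,0],0],
    [[0.54,-0.61,0],0],
    [[0.54,-0.61,0],0],
    [[0.54,-0.61,0],0],
    [[0.54,-0.61,0],0],
    [[0.54,-0.61,0],0],
    [[0.54,-0.61,0],0],
    [[0.54,-0.61,0],0],
    [[0.54,-0.61,0],0],
    [[0.54,-0.61,0],0],
    [[0.54,-0.61,0],0],
    [[0.54,-0.61,0],0],
    [[0.35,-0.4,0],0],
    [[0,0,0],0],
    [[0,0,0],0],
  ],
)

```text
clock: 16.2
ee_pos: [0.5724, 0.0783, 0.0944]
tcp_rot: [[0.906, 0.423, -0.003], [0.423, -0.906, -0.001], [-0.003, -0.0, -1.0]]
wrist_force: [-0.2, -0.2, -0.1]
width: 0.0538
```

Run:
```python
from h import *
s=robot.observe();c=robot.camera("wrist");save("w5",c["frame"])
P=wcloud(c)
R=np.array(s["tcp_rot"]);W=P@R.T+np.array(s["ee_pos"])
for r in robot.outline_of("bottle_mid","wrist")[:3]:
    q=W[r["pixels"]];q=q[(q[:,2]>.058)&(q[:,2]<.066)]
    if len(q)>5: print(r["score"],r["extent"],q.mean(0).round(4),cv2.minEnclosingCircle(np.float32(q[:,:2])))
for r in robot.mark_of("bottle_mid","wrist")[:3]: print(r["at"],wpt(c,*r["at"],.031,s))
go([.573,.078,-.021],-65)
```

```text
0.89 [254.0, 176.0, 301.4, 237.3] [0.5746 0.08   0.0616] ((0.574137806892395, 0.07984675467014313), 0.01419544592499733)
[276.5, 205.5] [0.57336683 0.08096975 0.031     ]
[488.2, 195.5] [ 0.66192082 -0.08646171  0.031     ]
t 16.35 p [0.5729 0.0768 0.0953] w 0.0541 yaw -65.15 d [ 0.021 -0.028  2.907] spin -0.03 tilt [-0.0015 -0.0012 -1.    ] F [-0.3 -0.6  0.1]
```

View pics/w5.png

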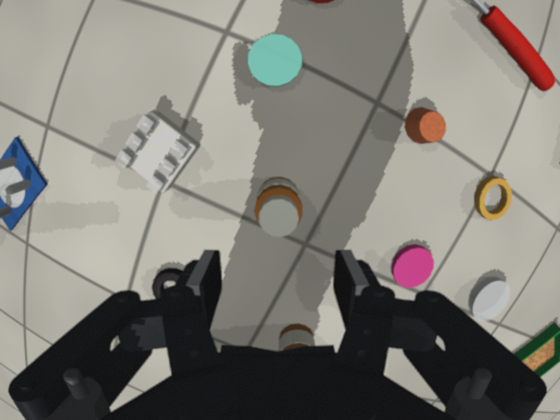

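The white-capped bottle (278,212) is centred between the fingers, and the black one (296,335) is clear.

>>> jog_arm(
  commands=[
    [[0.04,-0.04,0.3],0],
    [[0,0,0.6],0],
    [[0,0,0.6],0],
    [[0,0,0.6],0],
    [[0,0,0.5],0],
    [[0,0,0.32],0],
    [[0,0,0],0],
    [[0,0,0],0],
  ],
)

```text
clock: 17.15
ee_pos: [0.5745, 0.0807, -0.0206]
tcp_rot: [[0.907, 0.422, 0.0], [0.422, -0.907, 0.0], [0.0, 0.0, -1.0]]
wrist_force: [0.0, -0.6, -0.2]
width: 0.054
```

>>> jog_arm(
  commands=[
    [[0,0,0],0],
    [[0,0,0],0],
    [[0,0,0],0],
    [[0,0,0],0],
    [[0,0,0],0],
    [[0,0,0],0],
    [[0,0,0],0],
    [[0,0,0],0],
  ],
  claw=25,
)

```text
clock: 17.95
ee_pos: [0.5754, 0.0809, -0.0195]
tcp_rot: [[0.907, 0.422, 0.002], [0.422, -0.907, 0.0], [0.002, 0.001, -1.0]]
wrist_force: [-0.9, -0.9, 7.3]
width: 0.0345
```

>>> jog_arm(
  commands=[
    [[0,0,-0.2],0],
    [[0,0,-0.4],0],
    [[0,0,-0.6],0],
    [[0,0,-0.6],0],
    [[0,0,-0.6],0],
    [[0,0,-0.4],0],
    [[0,0,-0.2],0],
    [[0,0,0],0],
  ],
)

```text
clock: 18.75
ee_pos: [0.5753, 0.081, 0.1009]
tcp_rot: [[0.907, 0.422, 0.003], [0.422, -0.907, 0.0], [0.003, 0.001, -1.0]]
wrist_force: [0.7, -0.8, -1.1]
width: 0.0347
```

```bash
python3 -c "
from h import *
go([.5187,-.3741,.095],-65,15)"
```

```text
t 18.75 p [0.5753 0.081  0.1009] w 0.0347 yaw -65.03 d [-6.085  9.717  0.138] spin -0.007 tilt [ 2.7e-03  4.0e-04 -1.0e+00] F [ 0.7 -0.8 -1.1]
per row/15 [-0.4057  0.6478  0.0092] -0.0005
```

>>> jog_arm(
  commands=[
    [[-0.15,0.25,0],0],
    [[-0.3,0.5,0],0],
    [[-0.42,0.67,0],0],
    [[-0.42,0.67,0],0],
    [[-0.42,0.67,0],0],
    [[-0.42,0.67,0],0],
    [[-0.42,0.67,0],0],
    [[-0.42,0.67,0],0],
    [[-0.42,0.67,0],0],
    [[-0.42,0.67,0],0],
    [[-0.42,0.67,0],0],
    [[-0.42,0.67,0],0],
    [[-0.42,0.67,0],0],
    [[-0.42,0.67,0],0],
    [[-0.42,0.67,0],0],
    [[-0.2,0.25,0],0],
    [[0,0,0],0],
    [[0,0,0],0],
  ],
)

```text
clock: 20.55
ee_pos: [0.5166, -0.3726, 0.0984]
tcp_rot: [[0.906, 0.423, -0.001], [0.423, -0.906, 0.002], [0.0, -0.002, -1.0]]
wrist_force: [0.1, 1.2, -1.2]
width: 0.0346
```

```bash
python3 -c "
from h import *
go([.5187,-.3741,-.0145],-65)"
```

```text
t 20.55 p [ 0.5166 -0.3726  0.0984] w 0.0346 yaw -64.98 d [0.031 0.063 2.823] spin 0.004 tilt [-9.e-04  2.e-03 -1.e+00] F [ 0.1  1.2 -1.2]
```

>>> jog_arm(
  commands=[
    [[0.03,0.06,0.3],0],
    [[0,0,0.6],0],
    [[0,0,0.6],0],
    [[0,0,0.6],0],
    [[0,0,0.4],0],
    [[0,0,0.2],0],
    [[0,0,0.1],0],
    [[0,0,0],0],
    [[0,0,0],0],
  ],
)

```text
clock: 21.45
ee_pos: [0.5196, -0.3765, -0.0119]
tcp_rot: [[0.906, 0.422, 0.001], [0.422, -0.906, -0.001], [0.001, 0.001, -1.0]]
wrist_force: [-0.4, -0.6, -0.7]
width: 0.0349
```

>>> jog_arm(
  commands=[
    [[0,0,0],0],
    [[0,0,0],0],
    [[0,0,0],0],
    [[0,0,0],0],
    [[0,0,0],0],
    [[0,0,0],0],
    [[0,0,-0.3],0],
    [[0,0,-0.7],0],
    [[0,0,-0.7],0],
    [[0,0,-0.7],0],
    [[0,0,-0.5],0],
    [[0,0,0],0],
  ],
  claw=54,
)

```text
clock: 22.65
ee_pos: [0.5212, -0.3776, 0.1075]
tcp_rot: [[0.907, 0.422, 0.006], [0.422, -0.907, -0.004], [0.004, 0.006, -1.0]]
wrist_force: [0.1, -0.1, 0.3]
width: 0.054
```

Run:
```python
from h import *
c=robot.camera("wrist");s=robot.observe()
for l in("bottle_mid","adapter_mid"):
  for r in robot.mark_of(l,"wrist")[:2]: print(l,wpt(c,*r["at"],.035,s))
go([.447,.132,.06],61,20)
```

```text
bottle_mid [ 0.51535363 -0.37361627  0.035     ]
adapter_mid [ 0.36367344 -0.12270377  0.035     ]
adapter_mid [ 0.44899777 -0.32641247  0.035     ]
t 22.8 p [ 0.5184 -0.3758  0.1028] w 0.0536 yaw -65.03 d [  3.743 -12.262   1.077] spin -25.205 tilt [-7.e-04  4.e-04 -1.e+00] F [ 0.5  0.2 -1.2]
per row/20 [ 0.1871 -0.6131  0.0538] -1.2602
```

>>> jog_arm(
  commands=[
    [[0.1,-0.35,0],0],
    [[0.2,-0.65,0],0],
    [[0.23,-0.75,0],0],
    [[0.23,-0.75,0],0],
    [[0.23,-0.75,0],0],
    [[0.23,-0.75,0],0],
    [[0.23,-0.75,0],0],
    [[0.23,-0.75,0],0],
    [[0.23,-0.75,0],0],
    [[0.23,-0.75,0],0],
    [[0.23,-0.75,0],0],
    [[0.23,-0.75,0],0],
    [[0.23,-0.75,0],0],
    [[0.23,-0.75,0],0],
    [[0.23,-0.75,0],0],
    [[0.23,-0.75,0],0],
    [[0.23,-0.76,0.1],0],
    [[0,0,0],-1],
    [[0,0,0],-1],
    [[0,0,0],-1],
  ],
  claw=58,
)

```text
clock: 24.8
ee_pos: [0.4458, 0.1325, 0.0983]
tcp_rot: [[0.763, 0.647, -0.002], [0.647, -0.763, -0.0], [-0.002, -0.001, -1.0]]
wrist_force: [0.4, 0.6, -0.1]
width: 0.0581
```

>>> jog_arm(
  commands=[
    [[0,0,0],-1],
    [[0,0,0],-1],
    [[0,0,0],-1],
    [[0,0,0],-1],
    [[0,0,0],-1],
    [[0,0,0],-1],
    [[0,0,0],-1],
    [[0,0,0],-1],
    [[0,0,0],-1],
    [[0,0,0],-1],
    [[0,0,0],-1],
    [[0,0,0],-1],
    [[0,0,0],-1],
    [[0,0,0],-1],
    [[0,0,0],-1],
    [[0,0,0],-1],
    [[0,0,0],-1],
    [[0,0,0],-1],
    [[0,0,0],-1],
    [[0,0,0],-1],
  ],
)

```text
clock: 26.8
ee_pos: [0.4461, 0.1321, 0.0985]
tcp_rot: [[-0.769, 0.639, -0.002], [0.639, 0.769, -0.0], [0.001, -0.001, -1.0]]
wrist_force: [0.6, 0.4, 1.1]
width: 0.0578
```

>>> jog_arm(
  commands=[
    [[0,0,0],-1],
    [[0,0,0],-1],
    [[0,0,0],-0.2],
    [[0,0,0],0],
    [[0,0,0],0],
  ],
)

```text
clock: 27.3
ee_pos: [0.4473, 0.1319, 0.099]
tcp_rot: [[-0.874, 0.486, -0.001], [0.486, 0.874, -0.0], [0.0, -0.0, -1.0]]
wrist_force: [0.1, 0.1, 0.6]
width: 0.0583
```

```bash
cat >> h.py <<'E'
def find(lab,zt,near):
    """wrist: fine centre of top face (from depth) of the thing near a spot"""
    s=robot.observe();c=robot.camera("wrist")
    W=wcloud(c)@np.array(s["tcp_rot"]).T+np.array(s["ee_pos"])
    for r in robot.outline_of(lab,"wrist")[:3]:
        q=W[r["pixels"]];q=q[abs(q[:,2]-zt)<.005]
        if len(q)>5:
            (x,y),rr=cv2.minEnclosingCircle(np.float32(q[:,:2]))
            if np.hypot(x-near[0],y-near[1])<.05: print(lab,round(r["score"],2),"circle",np.round([x,y,rr],4),"mean",q.mean(0).round(4))
    for r in robot.mark_of(lab,"wrist")[:3]: print("mark",np.round(r["at"]),wpt(c,*r["at"],zt/2,s).round(4))
    return c
E
python3 - <<'E'
from h import *
c=find("spacer_mid",.012,(.447,.132));save("w6",c["frame"])
go([.447,.132,-.0405],61)
E
```

```text
spacer_mid 0.74 circle [0.4471 0.1341 0.0216] mean [0.4463 0.1342 0.0114]
mark [278. 199.] [0.4475 0.1336 0.006 ]
t 27.45 p [0.4477 0.1319 0.0991] w 0.0576 yaw 60.94 d [ 0.017 -0.005  3.491] spin -0.013 tilt [-1.e-04 -1.e-04 -1.e+00] F [-0.5  0.6  0. ]
```

View pics/w6.png

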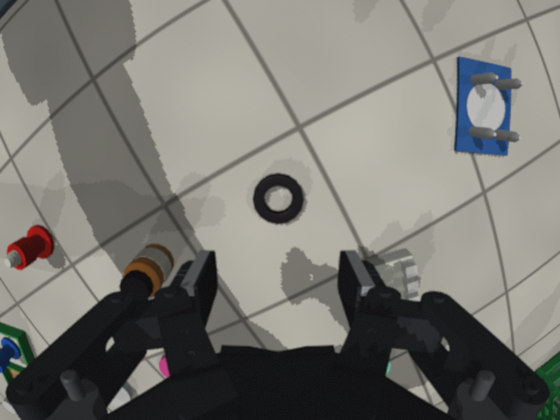

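The spacer (278,199) is centred and the black bottle (150,265) is clear. I'll descend and grip.

>>> jog_arm(
  commands=[
    [[0.03,0.03,0.3],0],
    [[0,0,0.6],0],
    [[0,0,0.6],0],
    [[0,0,0.6],0],
    [[0,0,0.6],0],
    [[0,0,0.5],0],
    [[0,0,0.2],0],
    [[0,0,0.1],0],
    [[0,0,0],0],
    [[0,0,0],0],
  ],
)

```text
clock: 28.45
ee_pos: [0.4477, 0.1337, -0.0403]
tcp_rot: [[-0.874, 0.485, 0.001], [0.485, 0.874, 0.0], [-0.001, 0.001, -1.0]]
wrist_force: [-0.6, 0.4, -0.2]
width: 0.058
```

>>> jog_arm(
  commands=[
    [[0,0,0],0],
    [[0,0,0],0],
    [[0,0,0],0],
    [[0,0,0],0],
    [[0,0,0],0],
    [[0,0,0],0],
    [[0,0,0],0],
    [[0,0,0],0],
  ],
  claw=35,
)

```text
clock: 29.25
ee_pos: [0.4505, 0.1348, -0.0378]
tcp_rot: [[-0.874, 0.485, 0.006], [0.485, 0.874, 0.001], [-0.005, 0.004, -1.0]]
wrist_force: [-3.7, -1.6, 33.1]
width: 0.0421
```

The tips pressed the bench at 33 N as they swung forward. Next time I'll grip 3 mm higher. Now I'll lift.

>>> jog_arm(
  commands=[
    [[0,0,-0.1],0],
    [[0,0,-0.2],0],
    [[0,0,-0.4],0],
    [[0,0,-0.6],0],
    [[0,0,-0.6],0],
    [[0,0,-0.4],0],
    [[0,0,-0.1],0],
    [[0,0,0],0],
    [[0,0,0],0],
  ],
)

```text
clock: 30.15
ee_pos: [0.4469, 0.133, 0.0546]
tcp_rot: [[-0.874, 0.485, -0.001], [0.485, 0.874, -0.0], [0.001, -0.001, -1.0]]
wrist_force: [-0.4, 0.4, 0.6]
width: 0.0417
```

```bash
python3 -c "
from h import *
go([.4635,.349,.06],61,8)"
```

```text
t 30.15 p [0.4469 0.133  0.0546] w 0.0417 yaw 60.96 d [ 2.257  4.922 -0.138] spin -0.008 tilt [-1.e-03 -4.e-04 -1.e+00] F [-0.4  0.4  0.6]
per row/8 [ 0.2821  0.6153 -0.0173] -0.001
```

>>> jog_arm(
  commands=[
    [[0.05,0.3,0],0],
    [[0.05,0.6,0],0],
    [[0.05,0.7,0],0],
    [[0.05,0.7,0],0],
    [[0.05,0.7,0],0],
    [[0.05,0.7,0],0],
    [[0.05,0.7,0],0],
    [[0.05,0.5,0],0],
    [[0,0,-0.1],0],
    [[0,0,0],0],
    [[0,0,0],0],
  ],
)

```text
clock: 31.25
ee_pos: [0.528, 0.3117, 0.0586]
tcp_rot: [[-0.874, 0.485, -0.001], [0.485, 0.874, -0.001], [0.0, -0.001, -1.0]]
wrist_force: [0.5, 0.2, -1.2]
width: 0.0416
```

Run:
```python
from h import *
s=robot.observe();c=robot.camera("wrist");save("w7",c["frame"])
P=wcloud(c);W=P@np.array(s["tcp_rot"]).T+np.array(s["ee_pos"])
for r in robot.outline_of("holder","wrist")[:1]:
    v,u=np.nonzero(r["pixels"]); q=np.array([wpt(c,a,b,.006,s)[:2] for a,b in zip(u,v)])
    z=W[v,u,2]; f=abs(z-.006)<.004
    print(r["score"],r["extent"],cv2.minAreaRect(np.float32(q[f])))
    t=W[v,u][(z>.037)&(z<.046)]
    # cluster post tips
    k,l,ct=cv2.kmeans(np.float32(t),4,None,(3,50,1e-5),5,cv2.KMEANS_PP_CENTERS); print(len(t),ct.round(4),ct.mean(0).round(4))
    # white printed circle
    fr=c["frame"][v,u].astype(int); wh=(fr.min(1)>130)&(abs(z-.006)<.003)
    print("white",wh.sum(),cv2.minEnclosingCircle(np.float32(q[wh])) if wh.sum()>5 else 0)
for r in robot.mark_of("holder","wrist")[:2]: print("mark",r["at"],wpt(c,*r["at"],0,s).round(4))
# held ring: points in tool frame
m=(abs(P[...,0])<.035)&(abs(P[...,1])<.03)&(P[...,2]>-.06)&(P[...,2]<-.02)
print("near",np.nanmin(P[m],0).round(3),np.nanmax(P[m],0).round(3))
go([.4635,.349,.06],61)
```

```text
0.91 [232.4, 48.5, 334.1, 174.2] ((0.46433085203170776, 0.3514237701892853), (0.06604353338479996, 0.08991355448961258), 60.850120544433594)
402 [[0.4359 0.3501 0.0397]
 [0.4927 0.3528 0.0395]
 [0.4507 0.3765 0.0395]
 [0.4779 0.3265 0.0395]] [0.4643 0.3515 0.0396]
white 3375 ((0.4538198411464691, 0.3623195290565491), 0.039096649736166)
mark [281.7, 109.4] [0.464  0.3523 0.    ]
near [-0.02 -0.03 -0.06] [ 0.024  0.029 -0.037]
t 31.4 p [0.5284 0.3115 0.0589] w 0.0413 yaw 60.92 d [ 1.873  0.032 -0.028] spin -0.015 tilt [-4.e-04 -1.e-03 -1.e+00] F [-0.5 -0.1 -0.3]
```

View pics/w7.png

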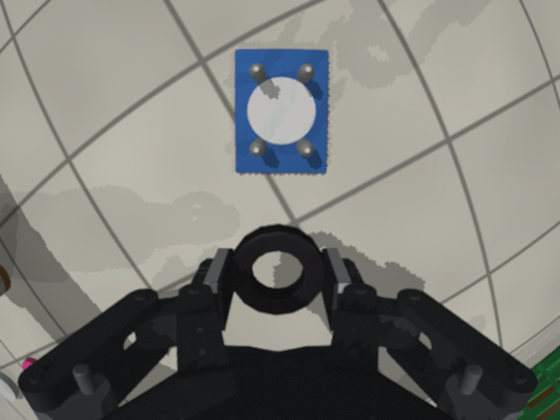

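The spacer is held level at (277,268), and the holder's four posts are at (258,72), (307,72), (257,149) and (306,149). I'll measure the held spacer's centre in the same camera.

```bash
cat >> h.py <<'E'
def held(lab,hold=(.4643,.3515),zrel=None):
    """centre of held part in tool frame from wrist depth (top face), and shift to bring it over hold"""
    s=robot.observe();c=robot.camera("wrist");P=wcloud(c)
    best=None
    for r in robot.outline_of(lab,"wrist"):
        q=P[r["pixels"]];q=q[~np.isnan(q[:,0])];q=q[(abs(q[:,0])<.04)&(q[:,2]<0)]
        if len(q)<100: continue
        h=np.histogram(q[:,2],np.arange(-.08,0,.001));zt=h[1][h[0].argmax()]+.0005
        q=q[abs(q[:,2]-zt)<.003];hull=cv2.convexHull(np.float32(q[:,:2]))[:,0]
        A=np.c_[2*hull,np.ones(len(hull))];o=np.linalg.lstsq(A,(hull**2).sum(1),rcond=None)[0]
        ce=o[:2];rr=np.sqrt(o[2]+ce@ce);cc,r2=cv2.minEnclosingCircle(hull)
        n=np.linalg.svd(q-q.mean(0),full_matrices=False)[2][2]
        print(lab,round(r["score"],2),"ztop",round(zt,4),"fit",ce.round(4),round(rr,4),"enc",np.round(cc,4),round(r2,4),"normal",n.round(3))
        R=np.array(s["tcp_rot"]);p=np.array(s["ee_pos"])
        t=R.T@(np.array([*hold,p[2]])-p); print("shift to holder units (enc)",((t[:2]-cc)/.04).round(3))
        return c
E
python3 - <<'E'
from h import *
held("spacer_mid")
E
```

```text
spacer_mid 0.9 ztop -0.0495 fit [0.0017 0.0013] 0.0217 enc [0.0017 0.0012] 0.0221 normal [-0.002  0.007 -1.   ]
shift to holder units (enc) [1.844 0.066]
```

>>> jog_arm(
  commands=[
    [[0.2,0.02,0],0],
    [[0.4,0.03,0],0],
    [[0.5,0.02,0],0],
    [[0.4,0,0],0],
    [[0.24,0,0],0],
    [[0.1,0,0],0],
    [[0,0,0],0],
    [[0,0,0.5],0],
    [[0,0,0.4],0],
    [[0,0,0.2],0],
    [[0,0,0],0],
    [[0,0,0],0],
    [[0,0,0],0],
  ],
)

```text
clock: 32.8
ee_pos: [0.4659, 0.3511, 0.0158]
tcp_rot: [[-0.874, 0.485, 0.001], [0.485, 0.874, 0.001], [-0.0, 0.001, -1.0]]
wrist_force: [0.2, 0.2, 0.4]
width: 0.042
```

Run:
```python
from h import *
for i in range(3): c=held("spacer_mid")
save("w8",c["frame"]);go([.4643,.3515,-.031],60.85)
```

```text
spacer_mid 0.94 ztop -0.0495 fit [0.0017 0.0013] 0.0216 enc [0.0011 0.0014] 0.0224 normal [-0.002  0.006 -1.   ]
shift to holder units (enc) [ 0.012 -0.048]
spacer_mid 0.77 ztop -0.0495 fit [0.0016 0.0012] 0.0218 enc [0.0015 0.0015] 0.0222 normal [ 0.001  0.006 -1.   ]
shift to holder units (enc) [ 0.002 -0.045]
spacer_mid 0.88 ztop -0.0495 fit [0.0017 0.0012] 0.0218 enc [0.0018 0.0013] 0.0224 normal [ 0.001  0.006 -1.   ]
shift to holder units (enc) [-0.005 -0.038]
t 33.1 p [0.4656 0.3508 0.0155] w 0.0415 yaw 60.97 d [ 3.800e-02 -1.000e-03  1.161e+00] spin 0.024 tilt [ 4.e-04  2.e-04 -1.e+00] F [-0.1  0.3 -0.4]
```

View pics/w8.png

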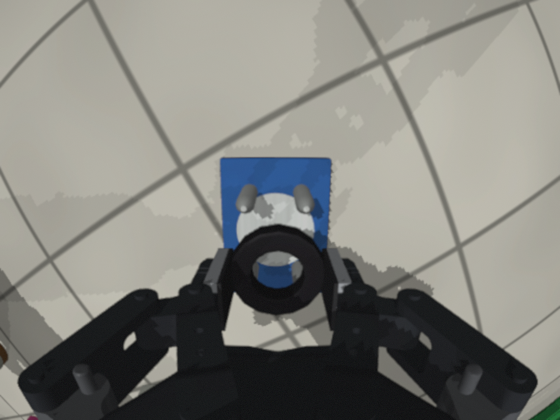

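The spacer sits over the holder with about 1.5 mm lateral error. I'll apply y -0.04 and lower.

>>> jog_arm(
  commands=[
    [[0,-0.04,0],0],
    [[0,0,0],0],
    [[0,0,0.2],0],
    [[0,0,0.3],0],
    [[0,0,0.3],0],
    [[0,0,0.2],0],
    [[0,0,0.14],0],
    [[0,0,0],0],
    [[0,0,0],0],
  ],
)

```text
clock: 34.0
ee_pos: [0.4646, 0.3495, -0.0307]
tcp_rot: [[-0.874, 0.485, -0.0], [0.485, 0.874, 0.0], [0.0, 0.0, -1.0]]
wrist_force: [0.6, 0.0, -1.0]
width: 0.0415
```

>>> jog_arm(
  commands=[
    [[0,0,0],0],
    [[0,0,0],0],
    [[0,0,0],0],
    [[0,0,0],0],
    [[0,0,0],0],
    [[0,0,-0.2],0],
    [[0,0,-0.5],0],
    [[0,0,-0.7],0],
    [[0,0,-0.7],0],
    [[0,0,-0.5],0],
    [[0,0,0],0],
    [[0,0,0],0],
  ],
  claw=58,
)

```text
clock: 35.2
ee_pos: [0.4649, 0.3492, 0.0739]
tcp_rot: [[-0.874, 0.485, 0.001], [0.485, 0.874, 0.0], [-0.001, 0.0, -1.0]]
wrist_force: [-0.1, -0.1, 0.4]
width: 0.0579
```

Run:
```python
from h import *
find("spacer_mid",.018,(.4643,.3515))
go([.675,.1305,.07],60.85,9)
```

```text
spacer_mid 0.67 circle [0.4638 0.3514 0.0218] mean [0.4634 0.3515 0.0173]
mark [277. 208.] [0.465  0.3505 0.009 ]
t 35.35 p [0.4641 0.3486 0.0725] w 0.0582 yaw 60.98 d [-7.257 -2.21   0.063] spin 0.025 tilt [-0.0014 -0.0013 -1.    ] F [ 0.7 -0.1  0.5]
per row/9 [-0.8063 -0.2455  0.007 ] 0.0028
```

The spacer is seated at the holder centre with its top at 17–18 mm. On to the lens.

>>> jog_arm(
  commands=[
    [[-0.3,-0.1,0],0],
    [[-0.6,-0.18,0],0],
    [[-0.7,-0.22,0],0],
    [[-0.7,-0.22,0],0],
    [[-0.7,-0.22,0],0],
    [[-0.7,-0.22,0],0],
    [[-0.7,-0.22,0],0],
    [[-0.7,-0.22,0],0],
    [[-0.7,-0.22,0],0],
    [[-0.7,-0.22,0],0],
    [[-0.5,-0.15,0],0],
    [[-0.25,-0.06,0],0],
    [[0,0,0],0],
    [[0,0,0],0],
  ],
)

```text
clock: 36.75
ee_pos: [0.6736, 0.1309, 0.0732]
tcp_rot: [[-0.875, 0.484, -0.001], [0.484, 0.875, 0.001], [0.001, 0.0, -1.0]]
wrist_force: [-0.4, 0.1, -0.7]
width: 0.0581
```

Run:
```python
from h import *
c=find("lens_mid",.010,(.675,.1305));save("w9",c["frame"])
go([.675,.1305,-.0365],60.85)
```

```text
lens_mid 0.65 circle [0.6769 0.1313 0.0219] mean [0.6759 0.1317 0.0095]
mark [276. 211.] [0.6764 0.1299 0.005 ]
mark [320. 295.] [0.7632 0.1261 0.005 ]
t 36.9 p [0.6736 0.1315 0.0737] w 0.0581 yaw 61.11 d [-0.045 -0.007  2.754] spin 0.051 tilt [-6.e-04  6.e-04 -1.e+00] F [-0.2  0.   0. ]
```

View pics/w9.png

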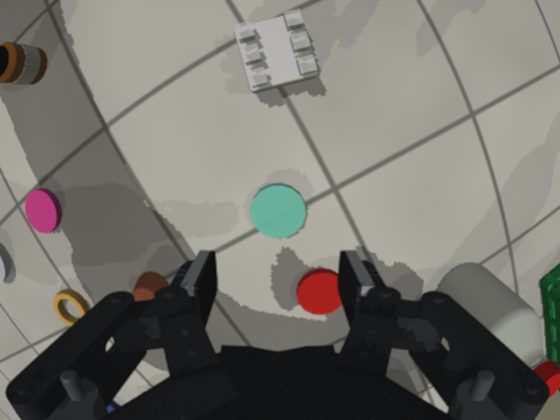

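The green lens (278,211) is centred and the red disc (320,295) is clear of both fingers. Down to ee z of about -0.0355.

>>> jog_arm(
  commands=[
    [[-0.06,0.02,0.3],0],
    [[0,0,0.6],0],
    [[0,0,0.6],0],
    [[0,0,0.6],0],
    [[0,0,0.4],0],
    [[0,0,0.2],0],
    [[0,0,0.03],0],
    [[0,0,0],0],
    [[0,0,0],0],
  ],
)

```text
clock: 37.8
ee_pos: [0.678, 0.1298, -0.0344]
tcp_rot: [[-0.874, 0.485, 0.002], [0.485, 0.874, 0.001], [-0.001, 0.001, -1.0]]
wrist_force: [0.8, -0.7, 0.2]
width: 0.0581
```

>>> jog_arm(
  commands=[
    [[0,0,0],0],
    [[0,0,0],0],
    [[0,0,0],0],
    [[0,0,0],0],
    [[0,0,0],0],
    [[0,0,0],0],
    [[0,0,0],0],
    [[0,0,0],0],
  ],
  claw=35,
)

```text
clock: 38.6
ee_pos: [0.678, 0.1297, -0.0342]
tcp_rot: [[-0.874, 0.485, 0.002], [0.485, 0.874, 0.0], [-0.001, 0.001, -1.0]]
wrist_force: [-0.7, -0.9, 5.2]
width: 0.0421
```

>>> jog_arm(
  commands=[
    [[0,0,-0.1],0],
    [[0,0,-0.3],0],
    [[0,0,-0.6],0],
    [[0,0,-0.6],0],
    [[0,0,-0.6],0],
    [[0,0,-0.4],0],
    [[0,0,0],0],
    [[0,0,0],0],
  ],
)

```text
clock: 39.4
ee_pos: [0.6768, 0.1291, 0.068]
tcp_rot: [[-0.874, 0.485, -0.0], [0.485, 0.874, -0.0], [0.0, -0.0, -1.0]]
wrist_force: [0.7, 0.2, -0.9]
width: 0.0416
```

Run:
```python
from h import *
held("lens_mid")
go([.528,.3117,.068],60.85,7)
```

```text
lens_mid 0.67 ztop -0.0435 fit [0.0019 0.0013] 0.0216 enc [0.0019 0.0014] 0.0223 normal [ 0.005  0.003 -1.   ]
shift to holder units (enc) [7.297 2.247]
t 39.5 p [0.6761 0.1289 0.0669] w 0.0418 yaw 60.97 d [ 5.454  2.2   -0.023] spin 0.025 tilt [-2.2e-03 -8.0e-04 -1.0e+00] F [ 0.1 -0.5 -1.2]
per row/7 [ 0.7792  0.3142 -0.0033] 0.0036
```

>>> jog_arm(
  commands=[
    [[0.3,0.1,0],0],
    [[0.6,0.18,0],0],
    [[0.7,0.22,0],0],
    [[0.7,0.22,0],0],
    [[0.7,0.22,0],0],
    [[0.7,0.22,0],0],
    [[0.7,0.22,0],0],
    [[0.7,0.22,0],0],
    [[0.7,0.22,0],0],
    [[0.7,0.22,0],0],
    [[0.5,0.15,0],0],
    [[0.25,0.06,0],0],
    [[0,0,0],0],
    [[0,0,0.5],0],
    [[0,0,0.5],0],
    [[0,0,0.1],0],
    [[0,0,0],0],
    [[0,0,0],0],
  ],
)

```text
clock: 41.3
ee_pos: [0.4679, 0.3488, 0.025]
tcp_rot: [[-0.874, 0.486, 0.001], [0.486, 0.874, 0.0], [-0.0, 0.001, -1.0]]
wrist_force: [-0.3, 0.8, -0.7]
width: 0.0413
```

Run:
```python
from h import *
for i in range(2): held("lens_mid"); go([.4646,.3495,-.0155],60.85)
```

```text
lens_mid 0.58 ztop -0.0435 fit [0.0019 0.0013] 0.0217 enc [0.0019 0.0013] 0.0223 normal [ 0.006  0.003 -1.   ]
shift to holder units (enc) [ 0.066 -0.019]
t 41.4 p [0.4679 0.3492 0.0253] w 0.0415 yaw 60.94 d [ 0.077 -0.035  1.02 ] spin 0.018 tilt [ 1.2e-03  9.0e-04 -1.0e+00] F [-0.3 -0.7 -0.7]
t 41.5 p [0.4677 0.3491 0.0251] w 0.0414 yaw 60.96 d [ 0.073 -0.03   1.015] spin 0.022 tilt [ 1.e-03  7.e-04 -1.e+00] F [ 0.6  0.  -0.4]
```

>>> jog_arm(
  commands=[
    [[0.07,-0.025,0],0],
    [[0,0,0],0],
    [[0,0,0],0],
    [[0,0,0.2],0],
    [[0,0,0.2],0],
    [[0,0,0.2],0],
    [[0,0,0.2],0],
    [[0,0,0.15],0],
    [[0,0,0.05],0],
    [[0,0,0],0],
    [[0,0,0],0],
  ],
)

```text
clock: 42.6
ee_pos: [0.4643, 0.3495, -0.0156]
tcp_rot: [[-0.874, 0.485, 0.0], [0.485, 0.874, 0.0], [-0.0, 0.0, -1.0]]
wrist_force: [0.2, 1.0, 0.6]
width: 0.0415
```

>>> jog_arm(
  commands=[
    [[0,0,0],0],
    [[0,0,0],0],
    [[0,0,0],0],
    [[0,0,0],0],
    [[0,0,0],0],
    [[0,0,-0.2],0],
    [[0,0,-0.5],0],
    [[0,0,-0.7],0],
    [[0,0,-0.6],0],
    [[0,0,-0.2],0],
    [[0,0,0],0],
    [[0,0,0],0],
  ],
  claw=58,
)

```text
clock: 43.8
ee_pos: [0.464, 0.3487, 0.0716]
tcp_rot: [[-0.874, 0.485, -0.001], [0.485, 0.874, -0.001], [0.0, -0.001, -1.0]]
wrist_force: [0.5, -0.4, 0.2]
width: 0.058
```

Run:
```python
from h import *
find("lens_mid",.028,(.4643,.3515))
go([.664,-.1145,.07],60.85,15)
```

```text
lens_mid 0.69 circle [0.4634 0.3515 0.0218] mean [0.4627 0.3519 0.0275]
lens_mid 0.63 circle [0.4624 0.3528 0.032 ] mean [0.4675 0.3493 0.0282]
mark [279. 213.] [0.4664 0.3506 0.014 ]
t 43.95 p [0.4636 0.3487 0.0712] w 0.0579 yaw 60.98 d [-9.999 -7.696  0.036] spin 0.026 tilt [-0.0016 -0.0012 -1.    ] F [0.6 0.5 0.1]
per row/15 [-0.6666 -0.5131  0.0024] 0.0017
```

The lens is seated with its top at 27.5 mm and its centre right. Now the brass ring.

>>> jog_arm(
  commands=[
    [[-0.3,-0.2,0],0],
    [[-0.6,-0.46,0],0],
    [[-0.7,-0.54,0],0],
    [[-0.7,-0.54,0],0],
    [[-0.7,-0.54,0],0],
    [[-0.7,-0.54,0],0],
    [[-0.7,-0.54,0],0],
    [[-0.7,-0.54,0],0],
    [[-0.7,-0.54,0],0],
    [[-0.7,-0.54,0],0],
    [[-0.7,-0.54,0],0],
    [[-0.7,-0.54,0],0],
    [[-0.7,-0.54,0],0],
    [[-0.7,-0.54,0],0],
    [[-0.5,-0.4,0],0],
    [[-0.2,-0.16,0],0],
    [[0,0,0],0],
    [[0,0,0],0],
  ],
)

```text
clock: 45.75
ee_pos: [0.6638, -0.1124, 0.0721]
tcp_rot: [[-0.875, 0.484, -0.001], [0.484, 0.875, 0.001], [0.001, 0.001, -1.0]]
wrist_force: [0.4, -0.3, 0.1]
width: 0.058
```

Run:
```python
from h import *
c=find("retainer_mid",.012,(.664,-.115));save("w10",c["frame"])
go([.664,-.1145,-.0350],60.85)
```

```text
retainer_mid 0.67 circle [ 0.6653 -0.1133  0.022 ] mean [ 0.665  -0.1131  0.0111]
mark [272. 213.] [ 0.666  -0.1165  0.006 ]
t 45.9 p [ 0.6642 -0.1119  0.0725] w 0.0581 yaw 61.13 d [-0.03  -0.061  2.688] spin 0.057 tilt [-3.e-04  9.e-04 -1.e+00] F [0.1 0.2 0.2]
```

View pics/w10.png

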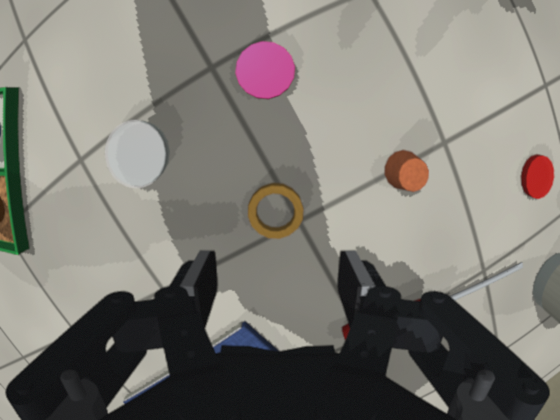

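The ring (275,211) is centred and the pink disc (265,70) is clear.

>>> jog_arm(
  commands=[
    [[-0.045,-0.03,0.3],0],
    [[0,0,0.6],0],
    [[0,0,0.6],0],
    [[0,0,0.6],0],
    [[0,0,0.4],0],
    [[0,0,0.17],0],
    [[0,0,0.03],0],
    [[0,0,0],0],
    [[0,0,0],0],
  ],
)

```text
clock: 46.8
ee_pos: [0.6665, -0.116, -0.0344]
tcp_rot: [[-0.874, 0.485, 0.002], [0.485, 0.874, -0.0], [-0.002, 0.001, -1.0]]
wrist_force: [-1.0, 0.1, 0.0]
width: 0.058
```

>>> jog_arm(
  commands=[
    [[0,0,0],0],
    [[0,0,0],0],
    [[0,0,0],0],
    [[0,0,0],0],
    [[0,0,0],0],
    [[0,0,0],0],
    [[0,0,0],0],
    [[0,0,0],0],
  ],
  claw=35,
)

```text
clock: 47.6
ee_pos: [0.6663, -0.1161, -0.0342]
tcp_rot: [[-0.874, 0.486, 0.002], [0.486, 0.874, -0.0], [-0.002, 0.0, -1.0]]
wrist_force: [-1.6, -0.6, 5.3]
width: 0.0414
```

>>> jog_arm(
  commands=[
    [[0,0,-0.1],0],
    [[0,0,-0.3],0],
    [[0,0,-0.6],0],
    [[0,0,-0.6],0],
    [[0,0,-0.6],0],
    [[0,0,-0.4],0],
    [[0,0,0],0],
    [[0,0,0],0],
  ],
)

```text
clock: 48.4
ee_pos: [0.6652, -0.1162, 0.0681]
tcp_rot: [[-0.874, 0.485, -0.0], [0.485, 0.874, -0.0], [0.0, -0.0, -1.0]]
wrist_force: [0.1, 0.3, -1.9]
width: 0.0417
```

Run:
```python
from h import *
held("retainer_mid")
go([.4646,.3495,.068],60.85,15)
```

```text
retainer_mid 0.78 ztop -0.0455 fit [0.0021 0.0014] 0.0215 enc [0.0022 0.0012] 0.0222 normal [-0.001  0.    -1.   ]
shift to holder units (enc) [10.012  7.756]
t 48.5 p [ 0.6644 -0.1161  0.0669] w 0.0414 yaw 60.98 d [10.016  7.755 -0.015] spin 0.026 tilt [-0.0023  0.     -1.    ] F [ 0.2  0.2 -1. ]
per row/15 [ 0.6677  0.517  -0.001 ] 0.0017
```

>>> jog_arm(
  commands=[
    [[0.3,0.23,0],0],
    [[0.6,0.46,0],0],
    [[0.7,0.54,0],0],
    [[0.7,0.54,0],0],
    [[0.7,0.54,0],0],
    [[0.7,0.54,0],0],
    [[0.7,0.54,0],0],
    [[0.7,0.54,0],0],
    [[0.7,0.54,0],0],
    [[0.7,0.54,0],0],
    [[0.7,0.54,0],0],
    [[0.7,0.54,0],0],
    [[0.7,0.54,0],0],
    [[0.7,0.54,0],0],
    [[0.5,0.4,0],0],
    [[0.21,0.18,0],0],
    [[0,0,0],0],
    [[0,0,0.5],0],
    [[0,0,0.45],0],
    [[0,0,0],0],
  ],
)

```text
clock: 50.5
ee_pos: [0.465, 0.3459, 0.0274]
tcp_rot: [[-0.873, 0.487, -0.004], [0.487, 0.873, -0.004], [0.001, -0.006, -1.0]]
wrist_force: [-1.1, -0.0, -0.2]
width: 0.0416
```

>>> jog_arm(
  commands=[
    [[0,0,0],0],
    [[0,0,0],0],
  ],
)

```text
clock: 50.7
ee_pos: [0.4664, 0.3493, 0.0309]
tcp_rot: [[-0.874, 0.486, 0.001], [0.486, 0.874, 0.0], [-0.0, 0.001, -1.0]]
wrist_force: [0.2, 0.3, -0.2]
width: 0.0419
```

Run:
```python
from h import *
for i in range(2): held("retainer_mid"); go([.4646,.3495,-.0048],60.85)
```

```text
retainer_mid 0.92 ztop -0.0455 fit [0.002  0.0012] 0.0217 enc [0.0019 0.0014] 0.0223 normal [-0.     0.001 -1.   ]
shift to holder units (enc) [ 0.026 -0.013]
t 50.8 p [0.4664 0.3496 0.0311] w 0.0414 yaw 60.95 d [ 0.039 -0.024  0.897] spin 0.02 tilt [ 9.e-04  7.e-04 -1.e+00] F [-0.3  0.2 -0.4]
retainer_mid 0.94 ztop -0.0455 fit [0.0021 0.0015] 0.0216 enc [0.002  0.0015] 0.0221 normal [-0.     0.002 -1.   ]
shift to holder units (enc) [ 0.018 -0.021]
t 50.9 p [0.4662 0.3496 0.0309] w 0.0417 yaw 60.97 d [ 0.034 -0.022  0.894] spin 0.024 tilt [ 7.e-04  5.e-04 -1.e+00] F [ 0.1  0.5 -0.5]
```

>>> jog_arm(
  commands=[
    [[0.03,-0.02,0],0],
    [[0,0,0],0],
    [[0,0,0],0],
    [[0,0,0.2],0],
    [[0,0,0.2],0],
    [[0,0,0.2],0],
    [[0,0,0.18],0],
    [[0,0,0.1],0],
    [[0,0,0],0],
    [[0,0,0],0],
  ],
)

```text
clock: 51.9
ee_pos: [0.4644, 0.3494, -0.0048]
tcp_rot: [[-0.874, 0.485, -0.0], [0.485, 0.874, 0.0], [0.0, 0.0, -1.0]]
wrist_force: [-0.7, 0.1, -0.8]
width: 0.0415
```

>>> jog_arm(
  commands=[
    [[0,0,0],0],
    [[0,0,0],0],
    [[0,0,0],0],
    [[0,0,0],0],
    [[0,0,0],0],
    [[0,0,-0.2],0],
    [[0,0,-0.5],0],
    [[0,0,-0.7],0],
    [[0,0,-0.6],0],
    [[0,0,-0.2],0],
    [[0,0,0],0],
    [[0,0,0],0],
  ],
  claw=58,
)

```text
clock: 53.1
ee_pos: [0.4641, 0.3486, 0.0824]
tcp_rot: [[-0.874, 0.485, -0.001], [0.485, 0.874, -0.001], [0.0, -0.001, -1.0]]
wrist_force: [0.3, 0.1, -1.0]
width: 0.058
```

Run:
```python
from h import *
c=find("retainer_mid",.040,(.4643,.3515))
for n in("top","side"):
    k=robot.camera(n)
    if n=="top": t=k
    for l,z in(("bottle_mid",.066),("adapter_mid",.066)):
        for r in robot.outline_of(l,n)[:3]:
            v,u=np.nonzero(r["pixels"]);W=np.array([pt(k,a,b) for a,b in zip(u,v) if k["depth"][b,a]>0])
            q=W[abs(W[:,2]-z)<.004]
            if len(q)>3: print(n,l,round(r["score"],2),"top",q.mean(0).round(4),"base",W[W[:,2]<.03].mean(0).round(3) if (W[:,2]<.03).any() else "")
    for l,z in(("filter_mid",.005),("other_bottle_mid",.031)):
        for r in robot.mark_of(l,n)[:2]: print(n,l,pt(k,*r["at"],z).round(4))
a=cv2.resize(c["frame"][80:330,140:420],(400,357));b=cv2.resize(k["frame"][120:233,320:447],(400,357))
save("final",np.hstack([a,b]))
O=np.array([.4852,-.3515]);th=np.radians(-33.9);M=np.array([[np.cos(th),np.sin(th)],[-np.sin(th),np.cos(th)]])
for p in((.5175,-.374),(.4507,-.329)): print("tray frame",(M@(np.array(p)-O)).round(4))
```

```text
retainer_mid 0.82 circle [0.4632 0.3518 0.0221] mean [0.4629 0.3517 0.0391]
mark [274. 210.] [0.4641 0.3471 0.02  ]
top bottle_mid 0.7 top [ 0.5168 -0.3767  0.0654] base [ 0.514 -0.363  0.02 ]
top adapter_mid 0.73 top [ 0.4506 -0.3298  0.065 ] base [ 0.453 -0.323  0.01 ]
top adapter_mid 0.72 top [ 0.3592 -0.1252  0.0635] base [ 0.366 -0.12   0.006]
top filter_mid [ 0.5748 -0.0738  0.005 ]
side bottle_mid 0.58 top [ 0.5155 -0.3747  0.0656] base [ 0.511 -0.365  0.019]
side adapter_mid 0.71 top [ 0.4501 -0.3287  0.0652] base [ 0.448 -0.326  0.012]
side adapter_mid 0.61 top [ 0.3601 -0.1225  0.0629] base [ 0.359 -0.12   0.009]
side other_bottle_mid [ 0.4485 -0.0051  0.031 ]
tray frame [ 0.0394 -0.0007]
tray frame [-0.0412 -0.0006]
```

View pics/final.png

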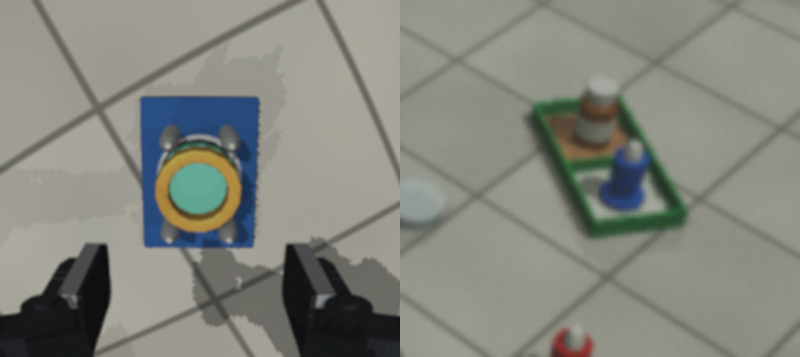

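The stack is seated with the ring level on top at (198,190), and the bottle (598,110) and adapter (627,170) stand upright in the right bays. The gripper is clear, so I'll hand in.

```bash
python3 -c "
from h import *
print(robot.hand_in(), robot.observe()['clock'])"
```

```text
the job is handed in; nothing more can be done
the job is handed in; nothing more can be done
```

I made up both kits and handed in at about 54 s of the 125 s; the hand-in gave no verdict.

- **Holder:** spacer, lens and ring are stacked in that order. Each measured within about 1.5 mm of the holder axis and flat. Their top faces read about 17, 27.5 and 39 mm above the bench against 18, 28 and 40 nominal, inside the 3 mm tolerance.
- **Tray:** the white-capped bottle stands in the cork bay at tray x +39, y -1 mm. The blue adapter stands in the white bay at x -41, y -1 mm. Both tops read about 65.5 mm against 66 nominal, and both look upright in the side view.
- **Left alone:** the gripper never went near the pink disc or the black-capped bottle. The last views put them within about 8 to 14 mm of the first ones. I put that down to noise in the detections rather than movement, but neither was measured precisely.

**What went wrong or disagreed:**
- The fingertips really end about 40 mm behind the reported TCP, although the description says the TCP is at their end. My first two tries at the adapter closed in the air above the collar. I measured the offset with the wrist depth image and corrected for it.
- While gripping the spacer, the fingertips pressed on the bench with about 33 N on the wrist sensor. I took the later grips about 3 mm higher.
- The width readings on gripped parts came out 1 to 2.5 mm under their true size.

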